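# Move the charged battery pack from the charger to the cordless floodlight

## Robot

A 6-joint arm with a two-finger parallel gripper is mounted at the origin on the work surface. World frame = base frame: x ahead of the robot, y to its left, z up, the work surface at z = 0. Lengths are in m, angles in degrees, forces in N, time in s.
With the tool pointing down it reaches from about 0.35 to 0.875 m from the base axis. Payload 4.2 kg.
Tool frame: the origin (TCP) lies midway between the tips of the shut fingers; the grasp point (between the pads) lies 19 mm behind it; y points along the fingers, z is the direction in which the jaws open and shut, and the axes are right-handed (so a half turn about y gives the same grasp; the last joint's range is limited). The gripper opens to 87 mm and grips with 3 to 60 N. Pads are 19 mm wide; open, the fingers measure 117 mm over their backs; the gripper's body (75 mm by 190 mm) begins 51 mm behind the grasp point.
Start: joints at [91.708, 22.042, 0.453, 0, -68.411, -14.817], TCP at [0.142, 0.609, 0.223] pointing down, gripper open.
Joint ranges: [-179.83, 179.83], [-69.29, 118.12], [-61.27, 80.66], [-181.25, 117.63], [-171.15, -9.14], [-177.46, 177.46]. Speed limits (degrees/s): [159.86, 159.86, 180, 180, 180, 180].

## Interface

Orientations are given as [roll, pitch, yaw] about the fixed x, y, z axes, in that order (R = Rz(yaw) Ry(pitch) Rx(roll)).
In Python, from workcell import env gives the robot as it stands. The module is installed in compiled form; this text tells all that it offers. Calls block until the motion is done:
- env.goto(position, orientation): joint-space move of the TCP to a pose.
- env.move_straight(position, rotation=None, rate=0.15, force_limit=None): straight line of the TCP; rotation=None keeps the orientation; rate is the mean speed in m/s. With force_limit (N) it stops when the force on the tool has changed by that much, and returns True; else False.
- env.set_joints(angles): joint-space move.
- env.gripper_to(opening, grasp_force=None): opening from 0.0 (shut) to 1.0 (fully open); grasp_force is the grip in N (None keeps the last); returns when the fingers have stopped.
- env.dwell(seconds).
- env.inverse_kinematics(position, orientation): joint angles nearest the present ones, or None.
- env.read_state(): the state.
- env.grab_frame(name): name is "scene" or "top"; returns a dict with "image" (400x640x3 uint8, blue, green, red), "fx", "fy", "cx", "cy" (pixels), "position" and "orientation" of the camera in the world. Camera axes: x right, y up, looking along -z (the intrinsics and any distortion apply to the point x, -y, -z); pixel columns grow to the right and rows downward; lengths in m; the calibration is good to about 2 mm. A picture is of the moment at which its call begins. There is no depth.
A pose or a line that the arm cannot do raises env.Unreachable and nothing moves.
- env.close_job(): hands the job in, once; it reports no verdict.
Trained networks look in a picture, given as the dict that the camera call returned (one of the last four; its "shot" number tells which), for a name from the list of things; names that differ only in an ending like _2 or _b are one class to them, and where a whole thing is asked for, a point or a joint stands for the part that bears it (a point fixed in the world has none). Each returns a list of dicts, best first, with "score" (0 to 1); they miss things now and then, are a little off and sometimes report something else, mostly with a low value. They report only what shows in the picture. A call takes as long as a camera call.
- env.search_frame(picture, thing): "xyz" ([x, y, z] in m, in world coordinates, good to about 4 mm: the middle of the surface that is visible of it).
- env.trace(picture, thing): "mask" (400x640 bool, what is visible of it).
The state is a dict: "clock": time; "joint_positions": joint angles; "qvel": joint speeds; "joint_torque": joint torques, N m; "position": TCP position; "tool_rot": TCP orientation; "force": force on the tool from outside, world axes, zero at the start; "wrist_torque": the same for the moment, N m; "opening": opening from 0.0 (shut) to 1.0 (fully open).
Only numpy, scipy, OpenCV 4.12 (cv2) and the standard library are available. Lean on these libraries where they do the work, as an engineer would, in place of code of your own. Each camera call takes 0.05 s, during which the arm holds its last target.

## Task

The green-banded battery pack on the charger is charged: press the charger's yellow catch so the pack springs loose, draw it back out of the dovetail and lift it off. Then slide it into the dovetail shoe of the blue floodlight, fully home until its yellow catch clicks up behind the pack, and let go of it. Leave everything else on the bench where it is.

Things in the scene. Friction and masses are not known exactly. Their poses are not given: they have to be found in the camera images.
- pack_grip (a point): Centre of the grip of the charged battery pack, 68 mm above its underside and over its centre: white striped rib 70 long (x) x 28 wide (y) mm, 46 to 84 mm above the underside; grasp across its width. The pack: black, green band, 110 x 66 x 84 mm, 0.5 to 0.8 kg, upright, latched in the charger at the start. +x: the end that goes in first; +z up.
- pack_foot (a point): Centre of the same pack's underside. The body, 66 mm wide, starts 18 mm above it (top at 46). The foot below is 44 mm wide, 110 long; its front part (x = +13 to +53 mm) has slanted dovetail flanges, 57 mm wide at the bottom. Underneath it is hollow along the middle (3 mm high, 36 wide), so it can lie flat over a pressed catch.
- charger: Grey charger with green lamp, 231 x 104 mm, fixed. Origin: on the table, below the centre of a pack latched in it; x: level, the way a pack slides in; z up. Shoe floor at z = 30 mm, x = -122 to the end stop at x = +57; housing behind that: x 57 to 109, 80 mm high. When the catch is pressed the pack springs back 10 to 25 mm by a plunger in the end stop, lies over the catch and is still under the rails.
- charger_mouth (a point): Mouth of the charger's dovetail, on the shoe floor, at dock x = 0 on the centre line; axes as the dock. Two slanted aluminium rails, 13 mm tall, from 13 to 53 mm further in; gap 63 mm at the floor, 48 at the top: 1.5 mm clear of the pack's flanges each side. Flared from 78 mm wide here to the rails. Behind (-x) the floor is open above.
- charger_entry (a point): Point on the charger's shoe floor, at dock x = -60 mm on the centre line. With its centre over this point (or up to 5 mm further back) the pack can be lifted straight off, clear of the rails; it slides along the floor between here and x = 0.
- charger_press (a point): Where to press: top of the charger's yellow catch paddle, 35 mm behind (-x) the rear face of the latched pack, on the centre line; 40 mm above the table when up; moves down with the catch.
- charger_catch (a joint): Sprung catch of the charger: yellow paddle 30 mm wide, in the shoe floor at dock x = -106 to -55.5 mm, just behind a latched pack. Value: how far it is pressed, 0 = up (top 10 mm above the floor, blocking the pack), 0.009 m = fully down; 7 mm frees the pack. Spring 1 to 2 N. A pack lying over it holds it down.
- floodlight: Blue cordless floodlight, 231 x 104 mm, fixed, empty. Origin: on the table, below the centre of a pack latched in it; x: level, the way a pack slides in; z up. Shoe floor at z = 40 mm, x = -122 to the end stop at x = +57; housing behind that: x 57 to 109, with lamp head up to 138 mm high, 150 wide. 
- floodlight_home (a point): On the floodlight's shoe floor, below the centre of a latched pack; axes as the dock. Latched, the pack's centre is here within about 1 mm; it can be pushed 2 mm further, to the end stop. End stop carries a sprung steel plunger, 27 mm above the floor, pushing the pack back out over the last 15 mm with 3 to 5 N.
- floodlight_mouth (a point): Mouth of the floodlight's dovetail, on the shoe floor, at dock x = 0 on the centre line; axes as the dock. Two slanted aluminium rails, 13 mm tall, from 13 to 53 mm further in; gap 63 mm at the floor, 48 at the top: 1.5 mm clear of the pack's flanges each side. Flared from 78 mm wide here to the rails. Behind (-x) the floor is open above.
- floodlight_entry (a point): Point on the floodlight's shoe floor, at dock x = -60 mm on the centre line. With its centre over this point (or up to 5 mm further back) the pack can be set straight down, clear of the rails; it slides along the floor between here and x = 0.
- floodlight_catch (a joint): Sprung catch of the floodlight: yellow paddle 30 mm wide, in the shoe floor at dock x = -106 to -55.5 mm, just behind a latched pack. Value: how far it is pressed, 0 = up (top 10 mm above the floor, blocking the pack), 0.009 m = fully down; 7 mm frees the pack. Spring 1 to 2 N. A pack lying over it holds it down.
- flat_pack: Bystander: flat spare pack, same shape and size as the charged one but with red band and black grip, standing on the table; origin at its underside.
- led_tile: Bystander: black LED module, 160 x 160 x 14 mm, flat on the table; origin under its centre.
- drill: Bystander: dark red and black cordless drill lying on its side, about 200 x 200 x 54 mm; origin under the motor, x along the barrel towards the bit, handle towards -y.
- screw_tray: Bystander: clear tray of screws, 110 x 150 x 45 mm; origin under its centre.
- screwdriver: Bystander: red-handled screwdriver, 190 mm long, lying along its x.
- tape_roll: Bystander: blue roll of tape lying flat, 90 mm in diameter, 24 high; origin under its centre.

How it is judged:
By the outcome, as a careful person would: the job done as asked, in the order asked, and still so for the second after the job is handed in, with the robot touching nothing.
It also fails if it takes over 59 s, if anything falls off the work surface, if the arm or the gripper's body presses on something with over 40 N, if the wrist force passes 120 N, or if a joint passes its speed limit or range.

## Working session

There is one attempt and no reset: what is moved stays moved. The work goes in short steps, each a Python script; the robot and the scene stay as the last script left them, time stands still between calls to the robot, and variables do not carry over. Pictures are saved under pics/ and viewed, and the job is handed in when it is done.

```bash
mkdir -p pics; ls; python3 - <<'E'
from workcell import env
import cv2
for n in("scene","top"):
    f=env.grab_frame(n); cv2.imwrite(f"pics/{n}0.png",f["image"])
    print(n,{k:f[k] for k in f if k!="image"})
    for t in ["pack_grip","pack_foot","charger","floodlight","charger_catch","floodlight_catch","flat_pack","charger_press","floodlight_home","drill","screw_tray"]:
        try: r=env.search_frame(f,t); print(t,[(x["xyz"],x["score"]) for x in r[:2]])
        except Exception as e: print(t,repr(e))
print(env.read_state())
E
```

```text
pics
scene {'fx': 454.7263521756464, 'fy': 454.7263521756464, 'cx': 322.82002646807854, 'cy': 194.75924602049776, 'position': array([ 1.0182702 , -0.53721793,  1.17194423]), 'orientation': array([34.90665373,  0.471204  , 41.55965546]), 'shot': 1}
pack_grip [([0.5714, 0.2035, 0.0786], 0.57)]
pack_foot [([0.5728, 0.2025, 0.0735], 0.68)]
charger [([0.607, 0.1938, 0.0287], 0.78), ([0.6433, -0.2017, 0.0401], 0.36)]
floodlight [([0.6425, -0.1974, 0.0434], 0.76), ([0.6085, -0.0036, 0.0166], 0.3)]
charger_catch [([0.4904, 0.192, 0.0403], 0.42), ([0.3499, 0.3804, 0.0226], 0.2)]
floodlight_catch [([0.5424, -0.1837, 0.0523], 0.55)]
flat_pack [([0.4226, -0.0076, 0.0454], 0.97)]
charger_press [([0.4873, 0.1938, 0.0428], 0.69)]
floodlight_home [([0.6427, -0.1986, 0.0435], 0.88)]
drill [([0.5476, 0.4966, 0.0479], 0.86)]
screw_tray [([0.3416, -0.4221, 0.0022], 0.87)]
top {'fx': 376.9644290917848, 'fy': 376.9644290917848, 'cx': 318.93898668934065, 'cy': 204.05385580733582, 'position': array([0.37678872, 0.01603956, 1.38790887]), 'orientation': array([  4.6151437 ,   0.42040911, -90.33095027]), 'shot
[... 456 characters left out ...]
([0.3485, -0.4299, 0.0047], 0.76)]
{'clock': 1.2, 'joint_positions': array([ 9.17078174e+01,  2.20411434e+01,  4.53231360e-01,  7.66650620e-04,
       -6.84097902e+01, -1.48179954e+01]), 'qvel': array([-0.05157399, -0.01236487,  0.00905334, -0.03423035, -0.01524256,
       -0.04910569]), 'joint_torque': array([-1.07534088e-04, -3.90470695e+01,  1.87616891e+01,  4.22449216e+00,
        1.53642311e-02, -2.48743208e-05]), 'position': array([0.14172558, 0.60871105, 0.22256186]), 'tool_rot': array([-9.00024037e+01,  1.01515002e-04,  1.66890104e+02]), 'force': array([0.31797694, 0.35926083, 0.16290893]), 'wrist_torque': array([-0.03450634,  0.00354603, -0.02027647]), 'opening': 0.9968617738313427}
```

View pics/scene0.png

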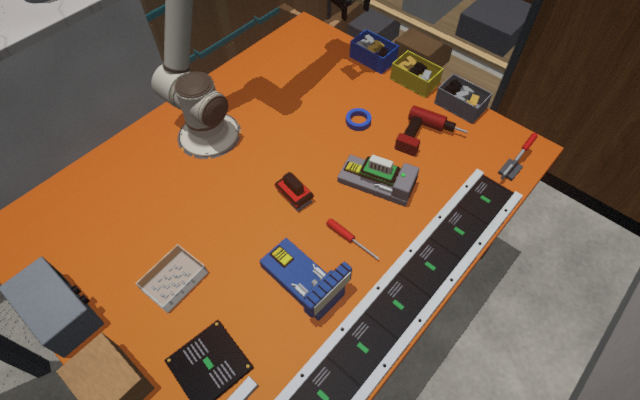

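View pics/top0.png

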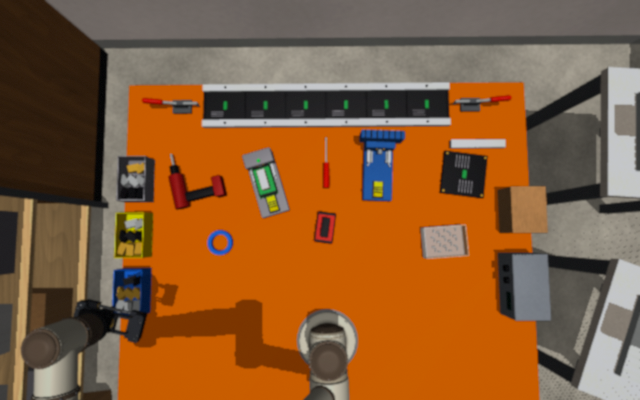

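```bash
python3 - <<'E'
from workcell import env
import cv2,numpy as np,pickle
D={}
for n in("scene","top"):
    f=env.grab_frame(n); D[n]=f; f["m"]={}
    for t in ["pack_grip","pack_foot","charger","floodlight","charger_catch","floodlight_catch"]:
        r=env.trace(f,t); 
        f["m"][t]=[(x["score"],x["mask"]) for x in r]
        print(n,t,[(x["score"],int(x["mask"].sum()),np.argwhere(x["mask"]).mean(0).round(1)) for x in r[:3]])
    box={"scene":[(325,145,100,67),(250,230,110,90)],"top":[(235,140,70,85),(345,120,70,90)]}[n]
    out=[]
    for i,(x,y,w,h) in enumerate(box):
        im=f["image"].copy()
        for t,c in (("charger",(255,0,255)),("floodlight",(0,0,255)),("pack_foot",(0,255,255)),("floodlight_catch",(0,255,0)),("charger_catch",(255,0,0))):
            if f["m"][t]:
                s=6
        a=cv2.resize(im[y:y+h,x:x+w],None,fx=5,fy=5,interpolation=cv2.INTER_CUBIC)
        b=a.copy()
        for t,c in (("charger",(255,0,255)),("floodlight",(0,0,255)),("pack_foot",(0,255,255)),("floodlight_catch",(0,255,0)),("charger_catch",(255,0,0))):
            if f["m"][t]:
                mm=cv2.resize(f["m"][t][0][1][y:y+h,x:x+w].astype(np.uint8),None,fx=5,fy=5,interpolation=0)
                cs,_=cv2.findContours(mm,0,2); cv2.drawContours(b,cs,-1,c,1)
        cv2.imwrite(f"pics/{n}_z{i}.png",b)
pickle.dump(D,open("d.pkl","wb"))
E
```

```text
scene pack_grip [(0.73, 855, array([169.5, 378.6])), (0.33, 1350, array([128.1, 421.3]))]
scene pack_foot [(0.76, 834, array([169.9, 378.8])), (0.5, 392, array([118.7, 357.1]))]
scene charger [(0.64, 1821, array([181.2, 379.4]))]
scene floodlight [(0.74, 3811, array([277.9, 306.1]))]
scene charger_catch [(0.62, 128, array([167.2, 352.9]))]
scene floodlight_catch [(0.72, 191, array([255.6, 281.4]))]
top pack_grip [(0.73, 563, array([181.3, 264. ]))]
top pack_foot [(0.74, 648, array([181.5, 264. ]))]
top charger [(0.9, 1387, array([183. , 265.8])), (0.31, 98, array([203.7, 271.9]))]
top floodlight [(0.86, 2247, array([163. , 378.2])), (0.17, 628, array([181.3, 264.1]))]
top charger_catch [(0.23, 1952, array([174.7, 462.8]))]
top floodlight_catch [(0.51, 132, array([189.1, 377. ]))]
```

```bash
python3 - <<'E'
import cv2,numpy as np
for i in (0,1):
    a=cv2.imread(f"pics/scene_z{i}.png");b=cv2.imread(f"pics/top_z{i}.png")
    h=max(a.shape[0],b.shape[0]);p=lambda m:cv2.copyMakeBorder(m,0,h-m.shape[0],0,0,0)
    o=np.hstack([p(a),p(b)]);s=min(800/o.shape[1],600/o.shape[0]); cv2.imwrite(f"pics/z{i}.png",cv2.resize(o,None,fx=s,fy=s))
E
```

```text
(no output)
```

View pics/z0.png

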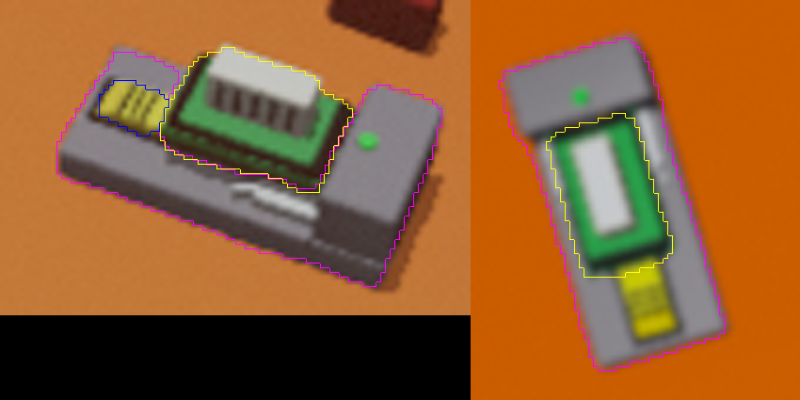

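View pics/z1.png

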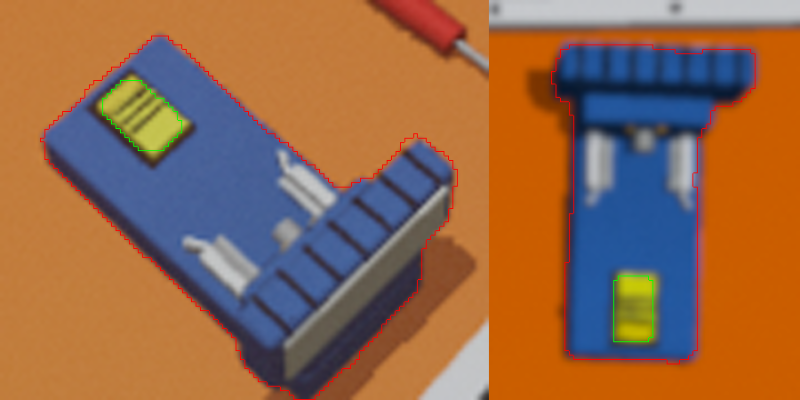

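```bash
cat > fit.py <<'E'
import cv2,numpy as np,pickle
from scipy.spatial.transform import Rotation as R
from scipy.optimize import minimize
S=6
def proj(f,P):
    Rm=R.from_euler('xyz',f["orientation"],degrees=True).as_matrix()
    q=(np.asarray(P,float)-f["position"])@Rm
    return np.c_[f["fx"]*q[:,0]/-q[:,2]+f["cx"], f["fy"]*-q[:,1]/-q[:,2]+f["cy"]]
def pose(p,P):
    c,s=np.cos(p[2]),np.sin(p[2]); P=np.asarray(P,float)
    return np.c_[p[0]+c*P[:,0]-s*P[:,1],p[1]+s*P[:,0]+c*P[:,1],P[:,2]]
def box(x0,x1,w,z0,z1): return [(x,y,z) for x in(x0,x1) for y in(-w/2,w/2) for z in(z0,z1)]
def fill(img,pts,org,v):
    h=cv2.convexHull(((pts-org+0.5)*S-0.5).astype(np.float32))
    cv2.fillConvexPoly(img,np.round(h*16).astype(np.int32),v,shift=4)
def seg(f,org,sz,net):
    x,y=org;w,h=sz
    im=cv2.resize(f["image"][y:y+h,x:x+w],None,fx=S,fy=S,interpolation=cv2.INTER_CUBIC)
    hsv=cv2.cvtColor(im,cv2.COLOR_BGR2HSV)
    org_=(hsv[...,0]<18)&(hsv[...,1]>110)
    m=(~org_).astype(np.uint8)
    near=cv2.dilate(net[y:y+h,x:x+w].astype(np.uint8),np.ones((5,5)))
    return m*cv2.resize(near,None,fx=S,fy=S,interpolation=0)
def run(D,cams,boxes,ign,wins,nets,p0):
    T={c:seg(D[c],*wins[c],nets[c]) for c in cams}
    def cost(p,show=None):
        t=0
        for c in cams:
            (org,sz)=wins[c]; img=np.zeros(T[c].shape,np.uint8)
            for b in boxes: fill(img,proj(D[c],pose(p,b)),np.array(org),1)
            ig=np.zeros_like(img)
            for b in ign: fill(ig,proj(D[c],pose(p0,b)),np.array(org),1)
            d=(img!=T[c])&(ig==0); t+=d.sum()/S/S
            if show: cv2.imwrite(show+c+".png",np.dstack([img*255,ig*90,T[c]*255]))
        return t
    best=None
    for st in range(2):
        x0=p0 if best is None else best.x
        sim=np.array([x0,x0+[.008,0,0],x0+[0,.008,0],x0+[0,0,.04]])
        best=minimize(cost,x0,method="Nelder-Mead",options=dict(initial_simplex=sim,xatol=1e-5,fatol=.01))
    return best,cost
E
cat > f1.py <<'E'
from fit import *
D=pickle.load(open("d.pkl","rb"))
W={"ch":{"scene":((325,145),(110,67)),"top":((235,140),(70,85))},"fl":{"scene":((250,230),(115,95)),"top":((345,120),(70,90))}}
N={"ch":{},"fl":{}}
for c in D:
    N["ch"][c]=D[c]["m"]["charger"][0][1]|D[c]["m"]["pack_foot"][0][1]; N["fl"][c]=D[c]["m"]["floodlight"][0][1]
chb=[box(-.122,.109,.104,0,.03),box(.057,.109,.104,0,.08),box(-.055,.055,.066,.048,.076),box(-.035,.035,.028,.076,.114)]
flb=[box(-.122,.109,.104,0,.04)]
fli=[box(.045,.13,.17,0,.15)]
for nm,b,ig,p0 in(("ch",chb,[],[.56,.2,.23]),("fl",flb,fli,[.63,-.19,-.03])):
    for cams in(["scene"],["top"],["scene","top"]):
        r,cost=run(D,cams,b,ig,W[nm],N[nm],np.array(p0))
        cost(r.x,"pics/fit_%s_%d_"%(nm,len(cams)))
        print(nm,cams,r.x[:2].round(4),np.degrees(r.x[2]).round(2),round(r.fun,1))
E
python3 f1.py
```

```text
ch ['scene'] [0.5683 0.221 ] 16.78 308.3
ch ['top'] [0.5683 0.2172] 16.89 106.2
ch ['scene', 'top'] [0.5682 0.2186] 16.96 419.9
fl ['scene'] [ 0.6238 -0.1859] -2.24 61.7
fl ['top'] [ 0.6231 -0.1891] -2.88 20.9
fl ['scene', 'top'] [ 0.6234 -0.1885] -2.58 89.8
```

```bash
cd pics; python3 - <<'E'
import cv2,numpy as np
ims=[cv2.imread(f"fit_{a}_2_{c}.png") for a in("ch","fl") for c in("scene","top")]
ims=[cv2.resize(i,(400,int(i.shape[0]*400/i.shape[1]))) if i.shape[1]>i.shape[0] else cv2.resize(i,(int(i.shape[1]*290/i.shape[0]),290)) for i in ims]
o=np.zeros((640,800,3),np.uint8)
for k,i in enumerate(ims):
    y=(k//2)*300;x=(k%2)*405;i=i[:330,:395];o[y:y+i.shape[0],x:x+i.shape[1]]=i
cv2.imwrite("fits.png",o[:600])
E
```

```text
(no output)
```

View pics/fits.png

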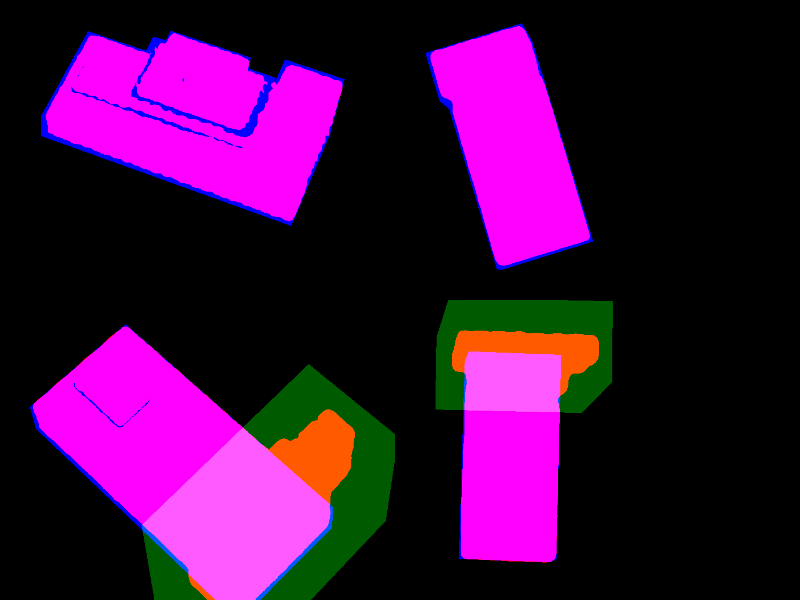

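```bash
cat > h.py <<'E'
from workcell import env
import numpy as np,cv2
CH=(0.5683,0.2184,np.radians(16.9)); FL=(0.6234,-0.1883,np.radians(-2.6))
def P(d,x,y,z):
    c,s=np.cos(d[2]),np.sin(d[2]); return [d[0]+c*x-s*y,d[1]+s*x+c*y,z]
def inv(d,p):
    c,s=np.cos(d[2]),np.sin(d[2]); a,b=p[0]-d[0],p[1]-d[1]; return np.array([c*a+s*b,-s*a+c*b,p[2]])
def O(d,tilt=0,flip=0): return [-90,(tilt if flip else -tilt),np.degrees(d[2])+(180 if flip else 0)]
def st(d=None):
    s=env.read_state(); print("t",round(s["clock"],2),"pos",np.round(s["position"],4),"dock",None if d is None else (inv(d,s["position"])*1000).round(1),"rot",s["tool_rot"].round(2),"F",s["force"].round(1),"M",s["wrist_torque"].round(2),"op",round(s["opening"],3)); return s
E
python3 - <<'E'
from h import *
for fl in(0,1):
    for n,d,x,z,t in(("press",CH,-92,.033,8),("pressup",CH,-92,.15,8),("grasp",CH,-15,.079,0),("out",CH,-62,.079,0),("up",CH,-62,.23,0),("fup",FL,-62,.23,0),("fdn",FL,-62,.089,0),("home",FL,2,.089,0)):
        q=env.inverse_kinematics(P(d,x/1000,0,z),O(d,t,fl)); print(fl,n,None if q is None else np.round(q,1))
E
```

```text
0 press [  41.7   21.7  -37.     8.2  -24.2 -122. ]
0 pressup [  41.8   11.7  -28.2    4.9  -42.9 -118.3]
0 grasp [  36.7   26.9  -14.5   -0.   -48.6 -109.8]
0 out [  38.5   23.1  -21.3   -0.   -45.7 -111.6]
0 up [  38.5   14.1   -9.9   -0.   -65.9 -111.6]
0 fup [ -2.6  18.5  -3.8  -0.  -67.7 -90. ]
0 fdn [ -2.6  26.  -14.3  -0.  -49.7 -90. ]
0 home [ -2.6  31.2  -4.9  -0.  -53.9 -90. ]
1 press [ 41.7  21.7 -37.    8.2 -24.2  58. ]
1 pressup [ 41.8  11.7 -28.2   4.9 -42.9  61.7]
1 grasp [ 36.7  26.9 -14.5   0.  -48.6  70.2]
1 out [ 38.5  23.1 -21.3   0.  -45.7  68.4]
1 up [ 38.5  14.1  -9.9   0.  -65.9  68.4]
1 fup [ -2.6  18.5  -3.8   0.  -67.7  90. ]
1 fdn [ -2.6  26.  -14.3   0.  -49.7  90. ]
1 home [ -2.6  31.2  -4.9   0.  -53.9  90. ]
```

```bash
python3 - <<'E'
from h import *
env.gripper_to(0.0,20)
o=O(CH,8,1)
env.goto(P(CH,-.092,0,.12),o); st(CH)
env.move_straight(P(CH,-.092,0,.048),rate=.1)
st(CH)
r=env.move_straight(P(CH,-.092,0,.0325),rate=.03,force_limit=12); print(r); st(CH)
env.dwell(.3)
f=env.grab_frame("scene"); y,x=(140,320); cv2.imwrite("pics/press.png",cv2.resize(f["image"][y:y+75,x:x+115],None,fx=6,fy=6,interpolation=2))
E
```

```text
t 5.39 pos [0.4806 0.1925 0.1203] dock [-91.5   0.7 120.3] rot [ -90.02    8.05 -163.05] F [0.  0.9 0. ] M [-0.08  0.29  0.01] op 0.009
t 6.26 pos [0.4807 0.1921 0.0485] dock [-91.5   0.3  48.5] rot [ -90.02    8.06 -163.08] F [-0.2  0.6 -0.4] M [-0.15  0.22 -0.02] op 0.002
False
t 6.92 pos [0.4802 0.1916 0.0324] dock [-92.1  -0.   32.4] rot [ -89.99    7.98 -163.1 ] F [-0.9  0.2  1.3] M [-0.09  0.23  0.05] op 0.003
```

View pics/press.png

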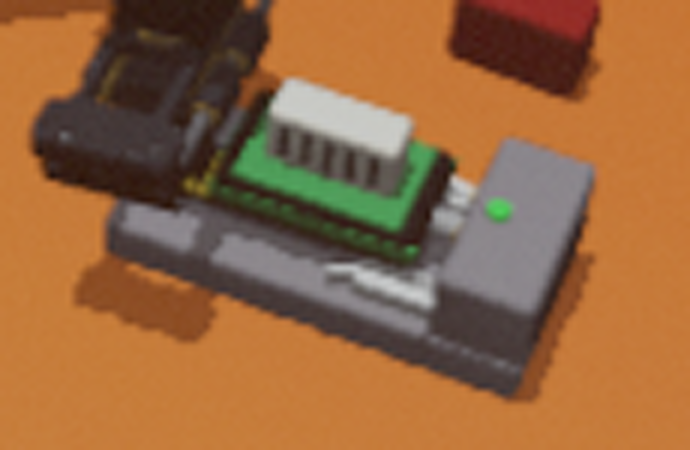

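```bash
python3 - <<'E'
from h import *
from fit import proj,pose
env.move_straight(P(CH,-.105,0,.16),rate=.15)
env.goto(P(CH,-.11,0,.25),O(CH,0,1))
env.gripper_to(1.0)
for n in("scene","top"):
    f=env.grab_frame(n)
    r=env.search_frame(f,"pack_grip"); print([(inv(CH,x["xyz"])*1000,x["score"]) for x in r[:2]])
    x,y,w,h={"scene":(325,140,110,72),"top":(235,140,70,85)}[n]
    im=f["image"]; hsv=cv2.cvtColor(im,cv2.COLOR_BGR2HSV)
    m=((hsv[...,1]<50)&(hsv[...,2]>165)).astype(np.uint8)
    g=np.zeros_like(m)
    c=proj(f,[P(CH,-.017,0,.114)])[0]; cv2.circle(g,tuple(int(v) for v in c),14,1,-1); m*=g
    cen=np.argwhere(m).mean(0)[::-1]; 
    from scipy.optimize import least_squares
    s=least_squares(lambda v:proj(f,[P(CH,v[0],v[1],.114)])[0]-cen,[-.017,0]); print(n,cen,m.sum(),s.x*1000)
    z=cv2.resize(im[y:y+h,x:x+w],None,fx=6,fy=6,interpolation=2)
    z[cv2.resize(m[y:y+h,x:x+w],None,fx=6,fy=6,interpolation=0)>0]//=2
    cv2.imwrite(f"pics/spr_{n}.png",z)
st(CH)
E
```

```text
[(array([-12.6461157 , -14.44769039,  77.5       ]), 0.62)]
scene [380.17647059 160.88235294] 85 [-0.35256693 -3.68192201]
[]
top [262.52173913 177.98550725] 69 [ 1.33964374 -2.0303174 ]
t 10.47 pos [0.463  0.1864 0.25  ] dock [-110.    0.  250.] rot [ -90.    -0.  -163.1] F [ 0.1 -1.1  0.6] M [-0.06 -0.06  0.01] op 0.998
```

View pics/spr_scene.png

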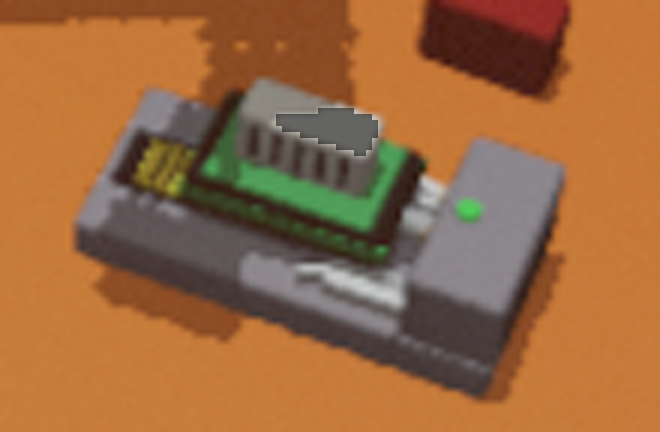

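View pics/spr_top.png

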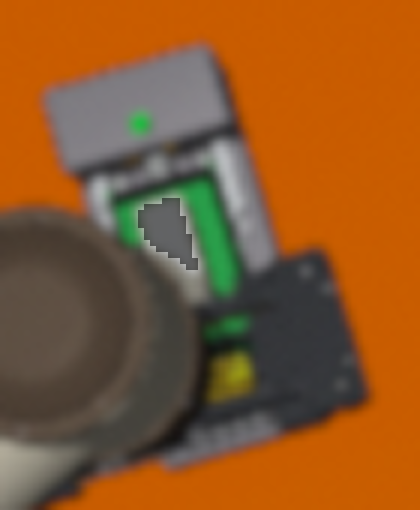

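```bash
python3 - <<'E'
from h import *
from fit import proj
from scipy.optimize import least_squares
f=env.grab_frame("scene")
for u,v,z in((262,79,.114),(382,116,.114),(364,160,.114),(239,110,.114),(243,92,.076),(428,160,.076),(384,260,.05)):
    c=np.array([325+u/6-.5,140+v/6-.5])
    s=least_squares(lambda a:proj(f,[P(CH,a[0],a[1],z)])[0]-c,[-.017,0]); print((s.x*1000).round(1))
s=-.016
im=cv2.resize(f["image"][140:212,325:435],None,fx=6,fy=6,interpolation=2)
for q in(-.012,-.016,-.02):
  pts=[P(CH,q+a*.035,b*.014,.114) for a,b in((-1,-1),(1,-1),(1,1),(-1,1))]
  pp=(proj(f,pts)-[325,140]+.5)*6
  cv2.polylines(im,[pp.astype(np.int32)],True,{-.012:(255,0,0),-.016:(0,0,255),-.02:(255,0,255)}[q],1)
cv2.imwrite("pics/ov.png",im)
E
```

```text
[-44.7  11.4]
[18.7 13.6]
[ 20.2 -16.5]
[-47.8 -12.2]
[-59.7  30.2]
[43.1 27. ]
[ 40.4 -22.9]
```

View pics/ov.png

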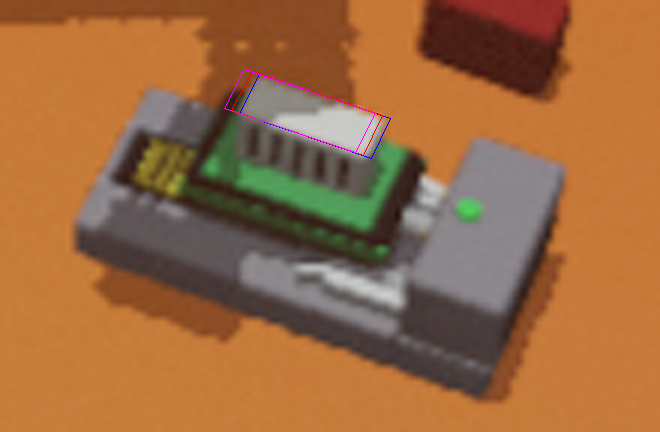

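```bash
python3 - <<'E'
from h import *
o=O(CH,0,1)
env.goto(P(CH,-.014,-.0005,.17),o)
r=env.move_straight(P(CH,-.014,-.0005,.080),rate=.12,force_limit=12); print(r); st(CH)
env.gripper_to(0.0,45); st(CH)
r=env.move_straight(P(CH,-.035,-.0005,.080),rate=.06,force_limit=25); print(r); st(CH)
E
```

```text
False
t 11.99 pos [0.5556 0.2143 0.0812] dock [-13.3  -0.3  81.2] rot [-9.0030e+01  1.3000e-01 -1.6308e+02] F [-1.2  0.1  0.2] M [-0.02 -0.01 -0.05] op 1.0
t 12.98 pos [0.555  0.2139 0.08  ] dock [-14.   -0.4  80. ] rot [ -90.      0.   -163.09] F [0.3 0.9 0.8] M [ 0.08 -0.    0.03] op 0.316
False
t 13.48 pos [0.5337 0.2071 0.08  ] dock [-36.4  -0.8  80. ] rot [-8.9970e+01 -1.3000e-01 -1.6311e+02] F [-1.1 -1.2  1.2] M [-0.24  0.37 -0.03] op 0.316
```

```bash
python3 - <<'E'
from h import *
r=env.move_straight(P(CH,-.0625,-.0005,.080),rate=.1,force_limit=25); print(r); st(CH)
r=env.move_straight(P(CH,-.0625,-.0005,.13),rate=.06,force_limit=25); print(r); st(CH)
env.move_straight(P(CH,-.0625,-.0005,.22),rate=.15); env.dwell(.3);st(CH)
for n in("scene","top"):
    f=env.grab_frame(n); cv2.imwrite(f"pics/lift_{n}.png",f["image"])
E
```

```text
False
t 13.91 pos [0.5083 0.1995 0.08  ] dock [-62.9  -0.6  80. ] rot [-8.998e+01 -6.000e-02 -1.631e+02] F [-0.9 -1.  -0.9] M [-0.31  0.33 -0.02] op 0.313
False
t 14.89 pos [0.5082 0.1995 0.1296] dock [-63.   -0.6 129.6] rot [-8.9990e+01 -6.0000e-02 -1.6311e+02] F [-0.8 -0.4 -5.3] M [-0.02  0.05  0.01] op 0.317
t 15.94 pos [0.5084 0.1996 0.2192] dock [-62.8  -0.6 219.2] rot [-8.997e+01 -9.000e-02 -1.631e+02] F [-0.8 -0.5 -5.8] M [-0.03 -0.01 -0.  ] op 0.321
```

View pics/lift_scene.png

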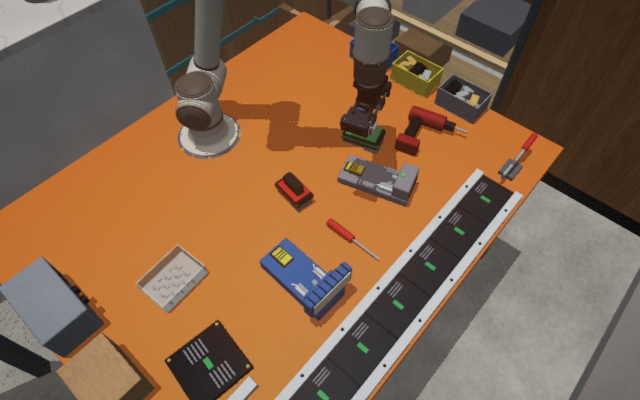

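```bash
python3 - <<'E'
from h import *
o=O(FL,0,1)
env.goto(P(FL,-.0625,0,.22),o); env.dwell(.2); st(FL)
env.move_straight(P(FL,-.0625,0,.115),rate=.12); env.dwell(.2); st(FL)
r=env.move_straight(P(FL,-.0625,0,.0905),rate=.04,force_limit=8); print(r); env.dwell(.1); st(FL)
f=env.grab_frame("scene"); cv2.imwrite("pics/set.png",cv2.resize(f["image"][205:325,240:370],None,fx=5,fy=5,interpolation=2))
E
```

```text
t 17.69 pos [ 0.5613 -0.1844  0.2201] dock [-62.2   1.1 220.1] rot [-9.0010e+01  1.0000e-02  1.7751e+02] F [ 1.  -0.1 -5.1] M [-0.07  0.04  0.02] op 0.317
t 18.92 pos [ 0.5614 -0.1855  0.1159] dock [-62.   -0.  115.9] rot [-9.000e+01  1.000e-01  1.774e+02] F [ 0.7 -0.5 -5.6] M [-0.04  0.02 -0.02] op 0.314
False
t 19.77 pos [ 0.5609 -0.1855  0.0906] dock [-62.5  -0.   90.6] rot [-90.   -0.  177.4] F [ 0.1 -0.1 -3.3] M [-0.06  0.1  -0.01] op 0.315
```

View pics/set.png

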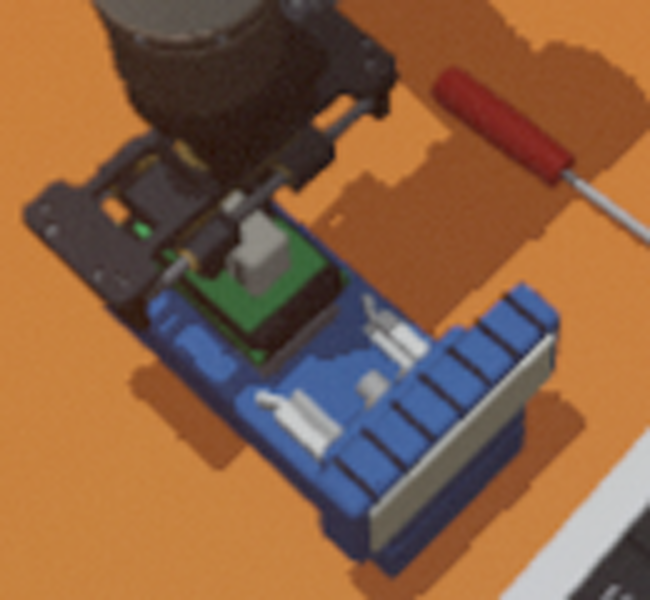

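```bash
python3 - <<'E'
from h import *
r=env.move_straight(P(FL,-.0625,0,.0900),rate=.02,force_limit=8); st(FL)
for x in(-.048,-.036,-.02,-.008):
    r=env.move_straight(P(FL,x,0,.0900),rate=.04,force_limit=12); print(r); st(FL)
    if r: break
f=env.grab_frame("scene"); cv2.imwrite("pics/sl.png",cv2.resize(f["image"][205:325,240:370],None,fx=5,fy=5,interpolation=2))
E
```

```text
t 20.07 pos [ 0.561  -0.1855  0.0901] dock [-62.4  -0.   90.1] rot [-9.000e+01  1.000e-02  1.774e+02] F [ 0.4  1.3 -4.2] M [-0.04  0.12  0.08] op 0.32
False
t 20.59 pos [ 0.5761 -0.1861  0.09  ] dock [-47.3   0.   90. ] rot [-9.0000e+01  5.0000e-02  1.7741e+02] F [ 0.4 -0.2 -4.1] M [-0.14 -0.11  0.04] op 0.319
False
t 21.04 pos [ 0.588  -0.1867  0.09  ] dock [-35.4   0.   90. ] rot [-9.0000e+01  5.0000e-02  1.7741e+02] F [-0.  -0.1 -4.3] M [-0.05 -0.14 -0.  ] op 0.319
False
t 21.59 pos [ 0.604  -0.1874  0.09  ] dock [-19.4   0.   90. ] rot [-9.0000e+01  6.0000e-02  1.7741e+02] F [ 0.6 -0.  -4.3] M [-0.12 -0.13 -0.05] op 0.315
False
t 22.04 pos [ 0.6136 -0.188   0.0902] dock [-9.8 -0.1 90.2] rot [-90.    -0.27 177.4 ] F [-3.8  0.2  1.2] M [0.2  1.38 0.06] op 0.319
```

View pics/sl.png

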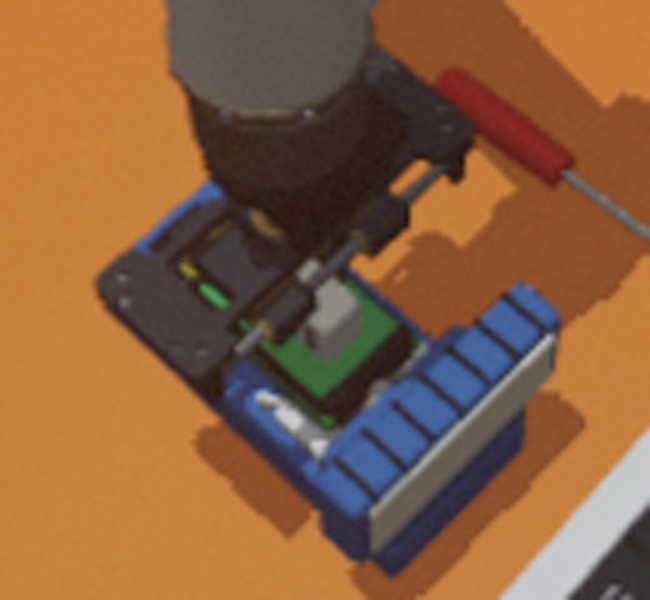

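```bash
python3 - <<'E'
from h import *
for x in(-.003,0.0,.002,.004,.006):
    r=env.move_straight(P(FL,x,0,.0900),rate=.03,force_limit=12); env.dwell(.1); print(r); st(FL)
    if r: break
E
```

```text
False
t 22.51 pos [ 0.6182 -0.1882  0.0902] dock [-5.2 -0.1 90.2] rot [-90.01  -0.31 177.4 ] F [-7.1  0.5  1.9] M [0.2  1.82 0.05] op 0.319
False
t 22.86 pos [ 0.621  -0.1882  0.0902] dock [-2.4 -0.  90.2] rot [-90.01  -0.33 177.39] F [-6.6  1.3  2.8] M [0.28 1.81 0.04] op 0.319
False
t 23.21 pos [ 0.6228 -0.1883  0.0901] dock [-0.6 -0.  90.1] rot [-90.01  -0.35 177.39] F [-8.1  0.2  2.6] M [0.29 1.92 0.09] op 0.316
False
t 23.56 pos [ 0.6237 -0.1884  0.0902] dock [ 0.3 -0.1 90.2] rot [-90.01  -0.5  177.4 ] F [-8.5  2.   3.9] M [0.34 2.56 0.13] op 0.319
False
t 23.91 pos [ 0.6238 -0.1885  0.0902] dock [ 0.4 -0.2 90.2] rot [-90.01  -0.74 177.41] F [-13.7   2.    7.2] M [0.52 3.74 0.3 ] op 0.319
```

```bash
python3 - <<'E'
from h import *
r=env.move_straight(P(FL,.008,0,.0900),rate=.03,force_limit=12); env.dwell(.2); print(r); st(FL)
f=env.grab_frame("scene"); cv2.imwrite("pics/hm.png",cv2.resize(f["image"][205:325,240:370],None,fx=5,fy=5,interpolation=2))
E
```

```text
False
t 24.36 pos [ 0.6238 -0.1886  0.0903] dock [ 0.4 -0.3 90.3] rot [-90.03  -0.99 177.4 ] F [-17.6   2.3  11. ] M [0.69 4.66 0.27] op 0.318
```

View pics/hm.png

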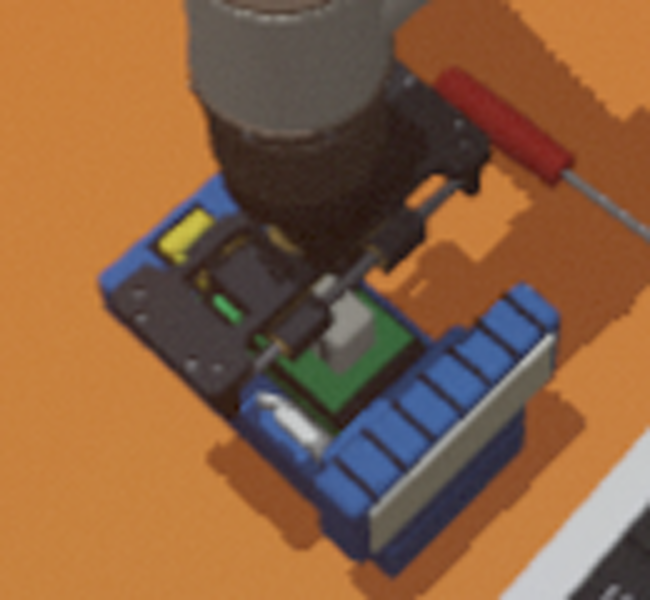

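```bash
python3 - <<'E'
from h import *
for x in(.002,0,-.002,-.004):
    r=env.move_straight(P(FL,x,0,.0900),rate=.03,force_limit=14); env.dwell(.15); print(r); st(FL)
    if r: break
E
```

```text
True
t 24.77 pos [ 0.6225 -0.1884  0.09  ] dock [-0.9 -0.2 90. ] rot [-90.02  -0.64 177.41] F [-3.9  1.   6. ] M [0.09 0.53 0.05] op 0.314
```

```bash
python3 - <<'E'
from h import *
for x in(-.001,-.0025,-.004):
    r=env.move_straight(P(FL,x,0,.0900),rate=.03,force_limit=12); env.dwell(.15); print(r); st(FL)
    if r: break
E
```

```text
False
t 25.18 pos [ 0.6218 -0.1883  0.0903] dock [-1.6 -0.1 90.3] rot [-90.06  -0.88 177.37] F [-4.7  0.6  3.9] M [0.2  1.14 0.03] op 0.311
False
t 25.57 pos [ 0.6211 -0.1883  0.0902] dock [-2.3 -0.1 90.2] rot [-90.05  -0.78 177.38] F [-3.9  0.5  4.3] M [-0.08  0.66  0.09] op 0.317
False
t 25.98 pos [ 0.6207 -0.1883  0.0901] dock [-2.7 -0.1 90.1] rot [-90.05  -0.64 177.38] F [ 2.9 -0.5 -0.6] M [-0.52 -1.06  0.05] op 0.316
```

```bash
python3 - <<'E'
from h import *
env.move_straight(P(FL,-.003,0,.0900),rate=.03); env.dwell(.1); s=st(FL)
env.gripper_to(1.0); st(FL)
p=s["position"]
env.move_straight([p[0],p[1],.14],rate=.1); env.move_straight([p[0],p[1],.22],rate=.2)
env.set_joints([60,10,-10,0,-66,80]); env.dwell(.3); st()
import pickle
D={}
for n in("scene","top"):
    f=env.grab_frame(n); D[n]=f; cv2.imwrite(f"pics/fin_{n}.png",f["image"])
    for t in("pack_grip","floodlight_catch"): print(n,t,[((inv(FL,x["xyz"])*1000).round(1),x["score"]) for x in env.search_frame(f,t)[:2]])
    x,y,w,h={"scene":(240,215,125,110),"top":(345,120,70,90)}[n]
    cv2.imwrite(f"pics/finz_{n}.png",cv2.resize(f["image"][y:y+h,x:x+w],None,fx=5,fy=5,interpolation=2))
pickle.dump(D,open("fin.pkl","wb"))
E
```

```text
t 26.32 pos [ 0.6208 -0.1882  0.0902] dock [-2.6 -0.1 90.2] rot [-90.05  -0.75 177.38] F [ 1.  -1.1  1.3] M [-0.54 -0.9   0.12] op 0.32
t 27.5 pos [ 0.6204 -0.1882  0.09  ] dock [-3. -0. 90.] rot [-90.07  -0.8  177.37] F [-0.1 -0.4 -1. ] M [-0.01 -0.07  0.02] op 0.995
t 31.15 pos [0.3966 0.3666 0.2669] dock None rot [ -90.69    3.93 -130.07] F [ 0.3 -0.5  0.5] M [-0.2  -0.01 -0.05] op 0.999
scene pack_grip [(array([  4.7, -10.3,  89.7]), 0.95)]
scene floodlight_catch []
top pack_grip [(array([-15.9,   2.7,  88.9]), 0.63)]
top floodlight_catch [(array([-79.5,   0.6,  53.4]), 0.5)]
```

View pics/finz_scene.png

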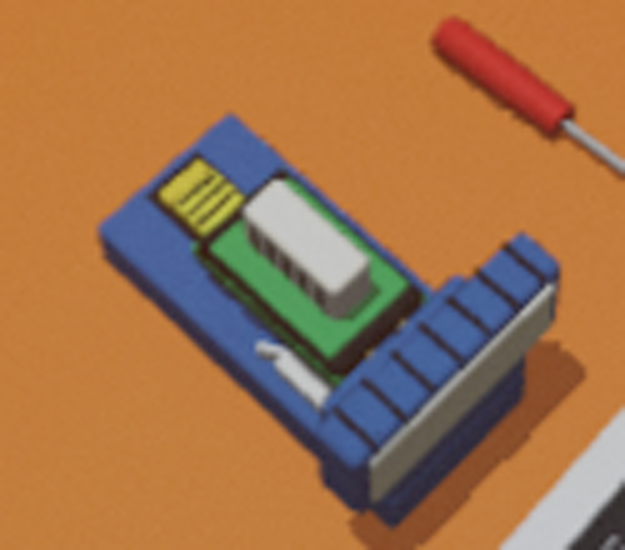

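View pics/fin_top.png

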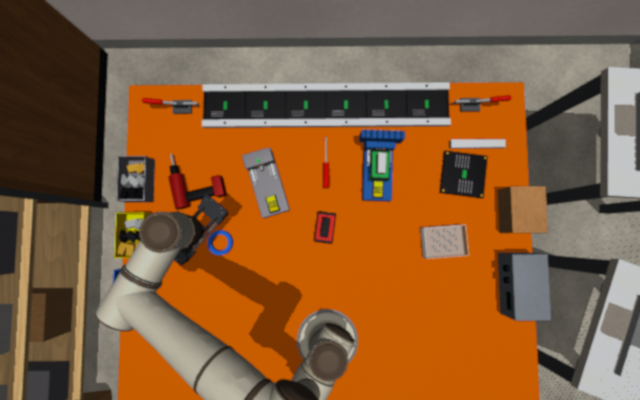

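View pics/finz_top.png

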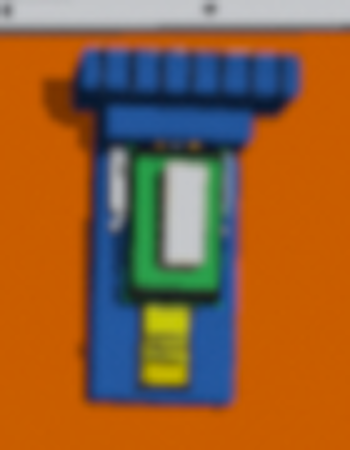

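View pics/fin_scene.png

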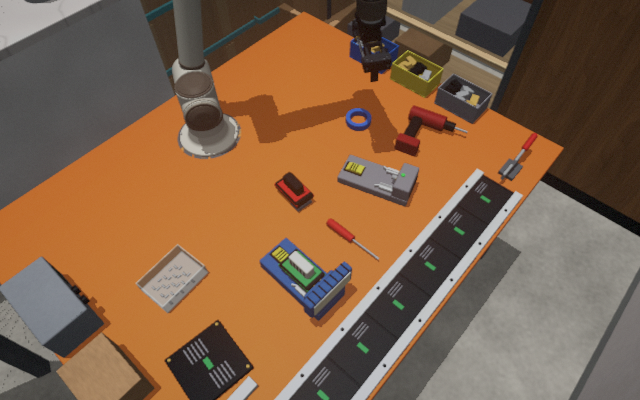

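```bash
python3 - <<'E'
from h import *
from fit import proj
from scipy.optimize import least_squares
import pickle
D=pickle.load(open("fin.pkl","rb"))
for n in D:
    f=D[n];hsv=cv2.cvtColor(f["image"],cv2.COLOR_BGR2HSV)
    m=((hsv[...,1]<60)&(hsv[...,2]>165)).astype(np.uint8)
    k,l,s,c=cv2.connectedComponentsWithStats(m); q=proj(f,[P(FL,0,0,.124)])[0]
    i=l[int(q[1]),int(q[0])]; 
    r=least_squares(lambda a:proj(f,[P(FL,a[0],a[1],.124)])[0]-c[i],[0,0]); print(n,i,s[i],(r.x*1000).round(1))
# catch height overlay: paddle outline at z=.050 (up) vs .041 (down)
f=D["scene"]; im=cv2.resize(f["image"][215:325,240:365],None,fx=5,fy=5,interpolation=2)
for z,col in((.05,(255,255,255)),(.041,(0,0,255))):
    pp=(proj(f,[P(FL,a,b,z) for a,b in((-.106,-.015),(-.0555,-.015),(-.0555,.015),(-.106,.015))])-[240,215]+.5)*5
    cv2.polylines(im,[pp.astype(np.int32)],True,col,1)
pts=[P(FL,a*.035,b*.014,.124) for a,b in((-1,-1),(1,-1),(1,1),(-1,1))]
cv2.polylines(im,[((proj(f,pts)-[240,215]+.5)*5).astype(np.int32)],True,(255,0,255),1)
cv2.imwrite("pics/ov2.png",im)
E
```

```text
scene 27 [289 251  24  22 244] [-1.6 -0.2]
top 6 [379 153   8  19 135] [-2.4 -1.9]
```

View pics/ov2.png

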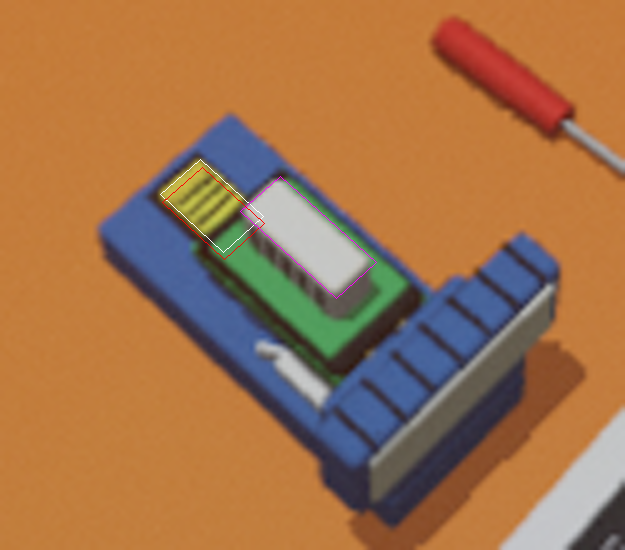

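```bash
python3 - <<'E'
from h import *
env.close_job(); print("ok")
E
```

```text
the job is handed in; nothing more can be done
ok
```

The green-banded pack is now latched in the blue floodlight. I handed the job in at about 31 s of robot time; no verdict came back.

I pressed the charger's catch, and the pack sprang back about 14 mm. I then gripped it, drew it out to the entry point and lifted it off. I set it on the floodlight's shoe floor and slid it in against the plunger to the end stop. The highest wrist force I read was about 21 N.

**Last checks**
- **Latch, by feel:** a gentle pull back met resistance (about 3 N) roughly 2–3 mm behind the end stop, so the catch was holding the pack.
- **Latch, in the pictures:** the floodlight's catch lines up with its "up" outline, just behind the pack. The pack stayed put after I let go.
- **Bench:** the arm is clear of everything, the charger is empty with its catch visible again, and the other things look unmoved by eye.

**Disagreements**
- **Pack position:** my measurement puts the pack's centre 1.6 mm (scene camera) and 2.4 mm (top camera) short of the estimated home point. The expected tolerance is about 1 mm. My floodlight position is only good to about 2 mm, so I took this as a measuring offset.
- **Networks:** the floodlight's catch was not found in the final scene picture. The two cameras also disagreed by about 20 mm on where the grip is, so I relied on my own fit instead.

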